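# Lock the sprung gauge in its fixture and draw the rod out to the mark

## Robot

A 6-joint arm with a two-finger parallel gripper is mounted at the origin on a cart in front of the work surface, level with it; the furniture and walls round the work are solid. World frame = base frame: x ahead of the robot, y to its left, z up, the work surface at z = 0. Lengths are in m, angles in rad, forces in N, time in s.
With the tool pointing down it reaches from about 0.275 to 0.875 m from the base axis. Payload 12.5 kg.
Tool frame: the origin (TCP) lies on the centre line of the jaws, within the pads' length; the fingertips stand bot.tip_extent ahead of it and the grasp point (between the pads) lies 5 mm behind it (bot.tip_extent is the distance from the TCP to the fingertips, in m); z points along the fingers, y is the line along which they close (so a half turn about z gives the same grasp; the last joint's range is limited). The gripper opens to 85 mm and grips with 20 to 120 N. Pads are 22 mm wide; open, the fingers measure 114 mm over their backs; the gripper's body (76 mm by 85 mm) begins 54 mm behind the grasp point. The pads swing forward as they close: fully open they stand 13 mm farther back than shut.
Start: joints at [1.093, 0.351, 1.652, -0, 1.139, -0.085], TCP at [0.21, 0.508, 0.245] pointing down, gripper open.
Joint ranges: [-2.75, 2.75], [-0.79, 2.1], [0.01, 2.65], [-1.57, 4.71], [0.07, 3.14], [-2.87, 2.87]. Speed limits (rad/s): [2.22, 2.22, 2.79, 3.14, 3.14, 3.14].

## Interface

Orientations are given as a rotation vector (axis times angle).
In Python, from rig import bot, read_camera, camera_params gives the robot as it stands. The module is installed in compiled form; this text tells all that it offers.
- The arm moves only by the shell command python3 -m crank 'ROWS'. ROWS is JSON, a list of rows, each an object of numbers: "tx", "ty", "tz": the shift along the world's x, y, z in cm; "ax", "ay", "az": the turn, a rotation vector about the world's x, y, z in degrees; "grip": the finger opening in cm, from 0 to 8.54. In form: [{"tx": .., "ty": .., "tz": .., "ax": .., "ay": .., "az": .., "grip": ..}, ...]. A call has 1 to 12 rows; each row shifts and turns the commanded pose from where the row before left it; what a row does not reach is not made up. A row lasts 1/10 s, in which the tool goes at most 50 mm and 8.59 degrees, less where a joint would pass 70% of its speed; a pose out of reach is approached as far as the arm can. A call is refused whole if a number of a shift passes 5 or a number of a turn 8.59, either way. A call with a gripper value outside its range is refused whole. The fingers move at their own pace and stop on an object; the grip force is fixed at half the most. Time passes only in rows, so rows that do not move let the fingers close. It gives the time, the measured TCP pose, the force, the opening and the grip force at its end, in the units of the state.
- bot.sense(): the state, without advancing time (a new reading comes with each control period).
- read_camera(name): name is "side" or "top" or "wrist"; returns the picture (480x640x3 uint8, red, green, blue); there is no depth.
- camera_params(name): a dict with "K" (3x3 intrinsics, pixels), "xyz" and "rotation" of the camera in the world; the wrist camera has in their place "tool_from_camera" (4x4, takes a point from camera to tool coordinates, whose origin is the TCP and whose axes are the flange's). Camera axes: x right, y down, z forward; pixel columns grow to the right and rows downward; lengths in m; the calibration is good to about 2 mm. A picture is of the moment at which its call begins: read the wrist's pose just before it. camera_params takes no time and is no camera call.
- bot.hand_in(): hands the job in; it is judged then, once.
The state is a dict: "time_s": time; "joints": joint angles; "qvel": joint speeds; "effort": joint torques, N m; "eef_pos": TCP position; "tool_rot": TCP orientation; "force": force on the tool from outside, world axes, zero at the start; "wrist_torque": the same for the moment, N m; "grip_width": finger opening in m; "grip_force": force on a finger pad.
Only numpy, scipy, OpenCV 4.12 (cv2) and the standard library are available. Lean on these libraries where they do the work, as an engineer would, in place of code of your own. Each camera call takes 0.05 s, during which the arm holds its last target. There are 200 camera calls.

## Task

First turn the turnbutton on the fixture squarely across the top of the gauge's housing so that the gauge is locked down, with its rod still home. Then take the rod by its black grip, pull it out against its spring until its pointer is level with the sliding mark on the scale rail, and finish while still holding it there, pointer at the mark; the sliding mark stays where it is set and the things lying about are left alone.

Things in the scene. Friction and masses are not known exactly. Their poses are not given: they have to be found in the camera images.
- fixture: Grey fixture fixed to the bench: base plate 150 x 300 x 12 mm with dark saddles that carry the gauge. Origin on the bench under the middle of the gauge's housing; the plate reaches 80 mm to +y and 220 mm to -y. Its y axis runs along the gauge; the rod pulls out toward its -y (robot's right, yawed up to 0.35 rad either way); its x points away from the robot, z up.
- gauge: Sprung gauge lying loose in the saddles: aluminium housing 36 x 130 x 36 mm, top face 76 mm above the bench, the rod coming out of its -y end. The housing bears on the fixture's end wall when the rod is pulled. Origin at the middle of the housing's underside (40 mm above the bench); axes like the fixture's. The body includes its rod.
- rod (a joint): How far the rod is pulled out, m: 0 = home (where its spring keeps it), stop at 0.095. The spring pulls back with about 3 N at home, rising 0.9 N per cm (about 10 N at 80 mm); it returns if let go. The rod slides along the gauge's -y and does not turn.
- rod_grip (a point): Middle of the rod's grip, on the rod axis, 58 mm above the bench; moves with the rod. Grip: black cylinder, 18 mm diameter, 62 mm long along y, a 26 mm steel disc at either end. At home 117 mm to the -y side of the gauge's origin. Within 60 mm to its sides nothing is higher than 31 mm, save the pointer wire 35 mm behind its middle (+y).
- pointer (a point): Lower tip of the pointer: a bent steel wire 4 mm thick fixed to the disc behind the grip, running 40 mm sideways toward the robot (-x) and then straight down; the tip is 32 mm above the bench. It lies 35 mm to the +y side of rod_grip and moves with the rod. Axes like the gauge's.
- mark (a point): Top edge of the sliding mark: a 3 mm upright fin across a dark 34 x 16 mm block on the light scale rail, 30.5 mm above the bench, under the pointer's path (40 mm to the -x side of the rod axis). It stands 40 to 80 mm to the -y side of the pointer's home. Axes like the fixture's: the rod is at the mark when pointer and mark agree along y.
- turnbutton (a joint): Turn of the turnbutton, rad. Parked at the start (0 to 0.3): tongue along the fixture's +y, beside the housing, at 0. Grows counter-clockwise seen from above; 1.57 = tongue along -x, squarely across the housing top; stop at 1.6. Light friction (about 0.06 N m) keeps it where it is left.
- turnbutton_grip (a point): On the turnbutton's pivot axis, 104 mm above the bench, 46 mm to the +x side of the fixture's origin. Grip fin: upright steel blade 10 mm thick, 46 mm long, centred on the pivot, in line with the tongue, from 86 to 116 mm above the bench. The tongue below is 22 mm wide, 8 mm thick, reaches 64 mm from the pivot. Own y axis points along tongue and fin.
- piston: Bystander: grey metal piston, 67 x 64 x 51 mm, standing on the bench; origin under its middle.
- ball_bearing: Bystander: steel ball bearing, 47 mm across, 14 mm high, flat on the bench; origin under its middle.
- spanner_13: Bystander: steel spanner 27 x 160 x 6 mm, flat on the bench; origin under its middle.
Not all that is in view belongs to the job. There is more than one size of the gauge; the job needs the larger.

How it is judged:
By the outcome, as a careful person would: the job done as asked, in the order asked, and still so for the second after the job is handed in, while the arm keeps its last pose, push and grip.
It also fails if it takes over 45 s, if anything falls off the work surface, if the arm or the gripper's body presses on something with over 40 N, if the wrist force passes 120 N, or if a joint passes its speed limit or range.

## Working session

There is one attempt and no reset: what is moved stays moved. The work goes in short steps, Python scripts to look and compute and a shell command to move; the robot and the scene stay as the last step left them, time stands still between calls to the robot, and variables do not carry over. Pictures are saved under pics/ and viewed, at most 10 in all, crops included, and the job is handed in when it is done.

```bash
mkdir -p pics
python3 - <<'E'
from rig import bot, read_camera, camera_params
import cv2
for n in ("top","side"):
    p=camera_params(n);print(n,p)
    cv2.imwrite(f"pics/{n}0.png",read_camera(n)[:,:,::-1])
print(camera_params("wrist"),bot.tip_extent)
print(bot.sense())
E
```

```text
top {'K': array([[438.66311048,   0.        , 324.75424161],
       [  0.        , 438.66311048, 243.66545511],
       [  0.        ,   0.        ,   1.        ]]), 'xyz': array([0.38444239, 0.02530571, 1.15840329]), 'rotation': array([-2.17157809,  2.15341654, -0.13374856])}
side {'K': array([[541.67272284,   0.        , 315.83046913],
       [  0.        , 541.67272284, 245.67022419],
       [  0.        ,   0.        ,   1.        ]]), 'xyz': array([0.20160245, 1.2503502 , 0.643947  ]), 'rotation': array([-0.25466805,  2.50127608, -1.63980416])}
{'K': array([[391.27206152,   0.        , 319.09176919],
       [  0.        , 391.27206152, 239.51806202],
       [  0.        ,   0.        ,   1.        ]]), 'tool_from_camera': array([[ 1.08743271e-03, -9.62064956e-01, -2.72818325e-01,
         7.03345558e-02],
       [ 9.99998879e-01,  1.32708215e-03, -6.93896742e-04,
         7.36812538e-04],
       [ 1.02962607e-03, -2.72817264e-01,  9.62065320e-01,
        -1.28641140e-01],
       [ 0.00000000e+00,  0.00000000e+00,  0.00000000e+00,
         1.00000000e+00]])} 0.014
{'time_s': 0.1, 'joints': array([ 1.09339010e+00,  3.51181333e-01,  1.65234544e+00, -1.89613988e-05,
        1.13907228e+00, -8.46076363e-02]), 'qvel': array([ 0.00117326, -0.00095921, -0.00238897, -0.00043902, -0.00268663,
        0.00100677]), 'effort': array([ 8.23929076e-04, -5.06828678e+01, -2.91875142e+01, -7.29612202e-05,
        2.75759310e-03, -3.80820751e-06]), 'eef_pos': array([0.21038614, 0.50787852, 0.24481837]), 'tool_rot': array([-6.12984079e-01, -3.08094190e+00,  1.52621354e-03]), 'force': array([-0.46876515, -0.03547197,  0.10172804]), 'wrist_torque': array([0.01547274, 0.00380485, 0.01614372]), 'grip_force': 0.0, 'grip_width': 0.08570484911709529}
```

View pics/top0.png

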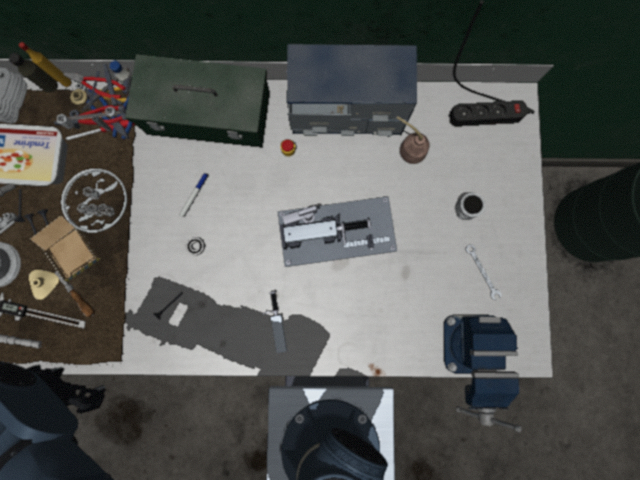

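View pics/side0.png

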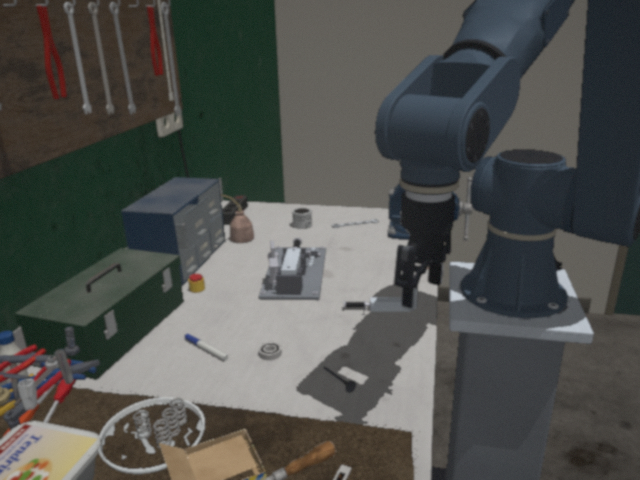

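The top view shows the fixture plate with corners near (279,211), (388,196), (397,248) and (287,266). The gauge lies on it with its rod to the right, and the smaller decoy gauge lies at (277,320). The side view shows the same fixture at about (292,272).

```bash
cat > h.py <<'E'
import numpy as np, cv2
from scipy.spatial.transform import Rotation as R
from rig import bot, read_camera, camera_params
def cam(n):
    p=camera_params(n)
    if n=="wrist":
        s=bot.sense(); A=R.from_rotvec(s['tool_rot']).as_matrix(); T=p['tool_from_camera']
        return p['K'],s['eef_pos']+A@T[:3,3],A@T[:3,:3]
    return p['K'],np.array(p['xyz']),R.from_rotvec(p['rotation']).as_matrix()
def ray(c,uv,z):
    K,o,M=c; d=M@np.linalg.inv(K)@np.array([uv[0],uv[1],1.]); return o+d*(z-o[2])/d[2]
def proj(c,P):
    K,o,M=c; q=K@(M.T@(np.array(P)-o)); return q[:2]/q[2]
E
python3 - <<'E'
from h import *
c=cam("top"); im=read_camera("top"); h=cv2.cvtColor(im,cv2.COLOR_RGB2HSV)
m=((im.max(2)<150)).astype('uint8'); m[:170]=0;m[275:]=0;m[:,:260]=0;m[:,410:]=0
n,l,s,_=cv2.connectedComponentsWithStats(m); k=1+s[1:,4].argmax()
ct=max(cv2.findContours((l==k).astype('uint8'),0,2)[0],key=cv2.contourArea)
b=cv2.boxPoints(cv2.minAreaRect(ct)); print(b)
P=np.array([ray(c,q,.012)[:2] for q in b]); print(P)
print([np.linalg.norm(P[i]-P[i-1]) for i in range(4)])
# fixture
ctr=P.mean(0); e=[P[i]-P[i-1] for i in range(4)]; v=max(e,key=np.linalg.norm); v=v*np.sign(v[1]); v/=np.linalg.norm(v)
o=ctr+.07*v; print("yaw",np.arctan2(-v[0],v[1]),"origin",o)
cr=cv2.resize(im[185:275,270:410],None,fx=5.7,fy=5.7,interpolation=cv2.INTER_CUBIC); cv2.imwrite("pics/crop.png",cr[:,:,::-1])
E
```

```text
[[276.09882 208.20558]
 [389.60565 193.75926]
 [397.0816  252.4987 ]
 [283.57477 266.945  ]]
[[ 0.61484658  0.15022466]
 [ 0.65684401 -0.15184782]
 [ 0.49941136 -0.17002339]
 [ 0.45890907  0.12738456]]
[np.float64(0.1576013277190018), np.float64(0.30497797984299446), np.float64(0.15847835828700776), np.float64(0.3001531641200743)]
yaw 0.13814540382688748 origin [0.5478633  0.05826762]
```

View pics/crop.png

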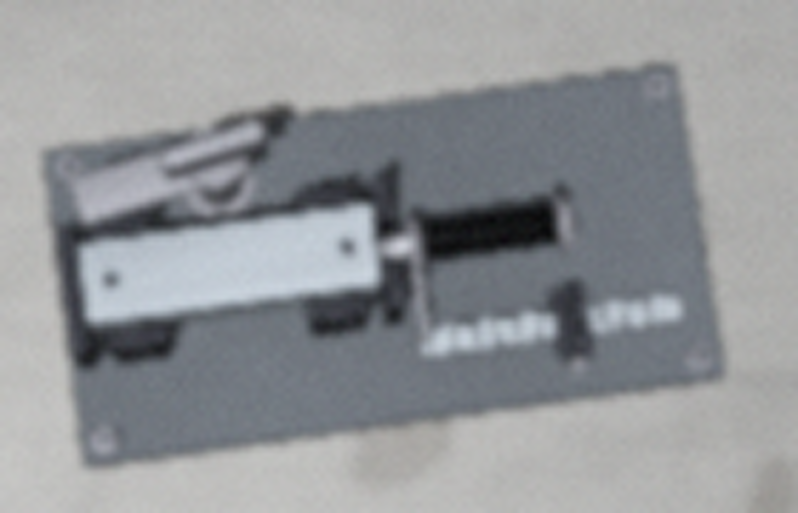

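```bash
python3 -m crank '[{"tx":3,"ty":-3.7,"tz":0.3,"az":-4},{"tx":3,"ty":-3.7,"tz":0.3,"az":-4},{"tx":3,"ty":-3.7,"tz":0.3,"az":-4},{"tx":3,"ty":-3.7,"tz":0.3,"az":-4},{"tx":3,"ty":-3.7,"tz":0.3,"az":-4},{"tx":3,"ty":-3.7,"tz":0.3,"az":-4},{"tx":3,"ty":-3.7,"tz":0.3,"az":-4},{"tx":3,"ty":-3.7,"tz":0.3,"az":-4},{"tx":3,"ty":-3.7,"tz":0.3,"az":-4},{"tx":3,"ty":-3.7,"tz":0.3,"az":-4},{"tx":3,"ty":-3.7,"tz":0.3,"az":-4},{"tx":3,"ty":-3.7,"tz":0.3,"az":-4}]'
python3 -m crank '[{"tx":0},{"tx":0}]'
python3 - <<'E'
from h import *
im=read_camera("wrist"); cv2.imwrite("pics/w1.png",im[:,:,::-1]); c=cam("wrist")
o=np.array([.548,.058])
for yaw in(.135,):
  x=np.array([np.cos(yaw),np.sin(yaw)]);y=np.array([-x[1],x[0]])
  for n,a,b,z in(("pivot",.046,0,.116),("grip",0,-.117,.067),("ptr",-.04,-.082,.032),("hous1",0,.065,.076),("hous2",0,-.065,.076)):
    print(n,proj(c,[*(o+a*x+b*y),z]))
E
```

```text
pivot [ 66.98569528 717.25138629]
grip [ -9.37793292 667.15818747]
ptr [ 12.13757801 601.46802883]
hous1 [108.18549553 622.95421706]
hous2 [ 18.30362194 662.48961789]schema error: expected keys tx, ty, tz, ax, ay, az, grip
schema error: expected keys tx, ty, tz, ax, ay, az, grip
```

View pics/w1.png

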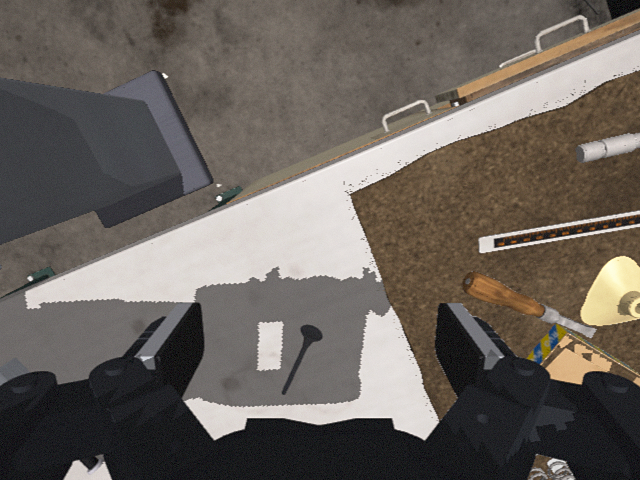

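The moves were refused because every key is required, so the wrist picture only shows the bare bench at the start pose. I'll resend with full rows.

```bash
python3 -m crank '[{"tx":3,"ty":-3.7,"tz":0.3,"ax":0,"ay":0,"az":-4,"grip":8.5},{"tx":3,"ty":-3.7,"tz":0.3,"ax":0,"ay":0,"az":-4,"grip":8.5},{"tx":3,"ty":-3.7,"tz":0.3,"ax":0,"ay":0,"az":-4,"grip":8.5},{"tx":3,"ty":-3.7,"tz":0.3,"ax":0,"ay":0,"az":-4,"grip":8.5},{"tx":3,"ty":-3.7,"tz":0.3,"ax":0,"ay":0,"az":-4,"grip":8.5},{"tx":3,"ty":-3.7,"tz":0.3,"ax":0,"ay":0,"az":-4,"grip":8.5},{"tx":3,"ty":-3.7,"tz":0.3,"ax":0,"ay":0,"az":-4,"grip":8.5},{"tx":3,"ty":-3.7,"tz":0.3,"ax":0,"ay":0,"az":-4,"grip":8.5},{"tx":3,"ty":-3.7,"tz":0.3,"ax":0,"ay":0,"az":-4,"grip":8.5},{"tx":3,"ty":-3.7,"tz":0.3,"ax":0,"ay":0,"az":-4,"grip":8.5},{"tx":3,"ty":-3.7,"tz":0.3,"ax":0,"ay":0,"az":-4,"grip":8.5},{"tx":3,"ty":-3.7,"tz":0.3,"ax":0,"ay":0,"az":-4,"grip":8.5}]'
python3 -m crank '[{"tx":0,"ty":0,"tz":0,"ax":0,"ay":0,"az":0,"grip":8.5},{"tx":0,"ty":0,"tz":0,"ax":0,"ay":0,"az":0,"grip":8.5}]'
python3 - <<'E'
from h import *
im=read_camera("wrist"); cv2.imwrite("pics/w2.png",im[:,:,::-1]); c=cam("wrist")
np.savez("w2",K=c[0],o=c[1],M=c[2])
o=np.array([.548,.058])
for yaw in(.135,):
  x=np.array([np.cos(yaw),np.sin(yaw)]);y=np.array([-x[1],x[0]])
  for n,a,b,z in(("pivot",.046,0,.116),("grip",0,-.117,.067),("ptr",-.04,-.082,.032),("hous1",0,.065,.076),("hous2",0,-.065,.076)):
    print(n,proj(c,[*(o+a*x+b*y),z]))
E
```

```text
time_s: 1.4
eef_pos: [0.5714, 0.0623, 0.2814]
tool_rot: [-1.817, -2.563, -0.0]
force: [-0.1, 0.6, -0.8]
grip_width: 0.0851
grip_force: 0.0
time_s: 1.6
eef_pos: [0.5705, 0.0635, 0.2807]
tool_rot: [-1.814, -2.564, 0.001]
force: [-0.2, 0.2, -1.1]
grip_width: 0.0849
grip_force: 0.0
pivot [348.44923434 233.48544708]
grip [271.59829343 324.95337126]
ptr [243.1798036  271.15672988]
hous1 [308.42055619 135.24665919]
hous2 [280.25282868 279.44425123]
```

View pics/w2.png

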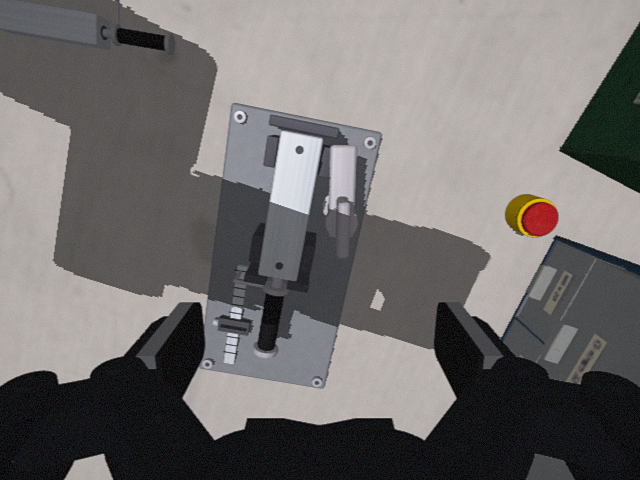

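The wrist view shows the housing top from (302,133) to (279,279) and the grip fin from about (344.5,198) to (343,257). The tongue tip is at (342,147), the mark at (234,324) and the grip at (268,322).

Run:
```python
from h import *
d=np.load("w2.npz"); c=(d['K'],d['o'],d['M'])
a=ray(c,(302,133),.076);b=ray(c,(279,279),.076); v=(a-b)[:2]; print("housing",(a+b)/2,np.linalg.norm(v),"yaw",np.arctan2(-v[0],v[1]))
corn=[ray(c,p,.012)[:2] for p in((233,103),(382,133),(324,388),(203,369))]; corn=np.array(corn)
for i in(0,1):
  w=corn[[0,1][i]]-corn[[3,2][i]]; print("plate edge yaw",np.arctan2(-w[0],w[1]),np.linalg.norm(w))
v=corn[0]+corn[1]-corn[2]-corn[3]; v/=np.linalg.norm(v); print("plate origin",corn.mean(0)+.07*v, np.arctan2(-v[0],v[1]))
f=ray(c,(344.5,198),.116);g=ray(c,(343,257),.116); w=(f-g)[:2]; print("fin",(f+g)/2,np.linalg.norm(w),"ang",np.degrees(np.arctan2(-w[0],w[1])))
t=ray(c,(342,147),.086);print("tongue tip",t)
r=bot.sense()['tool_rot'];print(np.degrees(np.arctan2(*R.from_rotvec(r).as_matrix()[[1,0],1])), bot.sense()['joints'])
```

```text
housing [0.54461254 0.05797318 0.076     ] 0.13054724752348887 yaw 0.1681508460604769
plate edge yaw 0.16399157012151583 0.2982979202722263
plate edge yaw 0.15223375713684223 0.2966566776313096
plate origin [0.54481226 0.05813005] 0.1581288813762305
fin [0.58862633 0.06698011 0.116     ] 0.04703554701531199 ang 19.146935860320685
tongue tip [0.56795437 0.1230806  0.086     ]
19.510639467348817 [ 3.11725350e-02  3.61034052e-01  1.54581142e+00  2.30162906e-04
  1.23573983e+00 -3.09427930e-01]
```

```bash
python3 -m crank '[{"tx":1,"ty":0.1,"tz":0,"ax":0,"ay":0,"az":0.5,"grip":4},{"tx":0.9,"ty":0.1,"tz":-2,"ax":0,"ay":0,"az":0,"grip":4},{"tx":0,"ty":0,"tz":-3,"ax":0,"ay":0,"az":0,"grip":4},{"tx":0,"ty":0,"tz":-3,"ax":0,"ay":0,"az":0,"grip":4},{"tx":0,"ty":0,"tz":-3,"ax":0,"ay":0,"az":0,"grip":4},{"tx":0,"ty":0,"tz":-2.5,"ax":0,"ay":0,"az":0,"grip":4},{"tx":0,"ty":0,"tz":-2,"ax":0,"ay":0,"az":0,"grip":4},{"tx":0,"ty":0,"tz":-1.5,"ax":0,"ay":0,"az":0,"grip":4},{"tx":0,"ty":0,"tz":-0.5,"ax":0,"ay":0,"az":0,"grip":4},{"tx":0,"ty":0,"tz":0,"ax":0,"ay":0,"az":0,"grip":4}]'
python3 - <<'E'
from h import *
im=read_camera("wrist"); cv2.imwrite("pics/w3.png",im[:,:,::-1])
E
```

```text
time_s: 2.65
eef_pos: [0.5895, 0.0666, 0.1062]
tool_rot: [-1.801, -2.574, 0.0]
force: [0.5, 0.0, 0.6]
grip_width: 0.0399
grip_force: 0.0
```

View pics/w3.png

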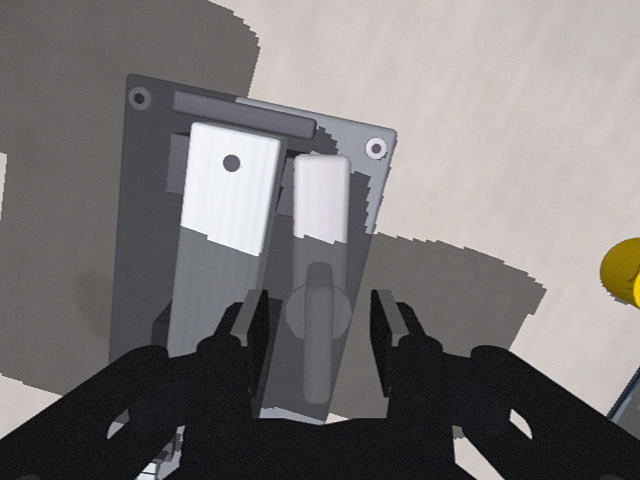

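The fin stands centred between the pads, at column 319 against pad columns 268 and 371, and parallel to them. I'll close and then turn.

```bash
python3 -m crank '[{"tx":0,"ty":0,"tz":0,"ax":0,"ay":0,"az":0,"grip":0.5},{"tx":0,"ty":0,"tz":0,"ax":0,"ay":0,"az":0,"grip":0.5},{"tx":0,"ty":0,"tz":0,"ax":0,"ay":0,"az":0,"grip":0.5},{"tx":0,"ty":0,"tz":0,"ax":0,"ay":0,"az":0,"grip":0.5},{"tx":0,"ty":0,"tz":0,"ax":0,"ay":0,"az":0,"grip":0.5},{"tx":0,"ty":0,"tz":0,"ax":0,"ay":0,"az":0,"grip":0.5}]'
python3 -m crank '[{"tx":0,"ty":0,"tz":0,"ax":0,"ay":0,"az":5,"grip":0.5},{"tx":0,"ty":0,"tz":0,"ax":0,"ay":0,"az":8,"grip":0.5},{"tx":0,"ty":0,"tz":0,"ax":0,"ay":0,"az":8,"grip":0.5},{"tx":0,"ty":0,"tz":0,"ax":0,"ay":0,"az":8,"grip":0.5},{"tx":0,"ty":0,"tz":0,"ax":0,"ay":0,"az":8,"grip":0.5},{"tx":0,"ty":0,"tz":0,"ax":0,"ay":0,"az":8,"grip":0.5}]'
```

```text
time_s: 3.3
eef_pos: [0.5894, 0.0659, 0.1073]
tool_rot: [1.802, 2.573, -0.0]
force: [-5.0, -1.2, 7.3]
grip_width: 0.009
grip_force: 58.9
time_s: 3.9
eef_pos: [0.5876, 0.0644, 0.1073]
tool_rot: [-0.67, -3.065, 0.006]
force: [-17.0, -15.3, 17.6]
grip_width: 0.0088
grip_force: 60.5
```

```bash
python3 -m crank '[{"tx":-0.15,"ty":-0.15,"tz":0.1,"ax":0,"ay":0,"az":8,"grip":0.5},{"tx":0,"ty":0,"tz":0,"ax":0,"ay":0,"az":8,"grip":0.5},{"tx":0,"ty":0,"tz":0,"ax":0,"ay":0,"az":8,"grip":0.5},{"tx":0,"ty":0,"tz":0,"ax":0,"ay":0,"az":7,"grip":0.5},{"tx":0,"ty":0,"tz":0,"ax":0,"ay":0,"az":3,"grip":0.5},{"tx":0,"ty":0,"tz":0,"ax":0,"ay":0,"az":0,"grip":0.5},{"tx":0,"ty":0,"tz":0,"ax":0,"ay":0,"az":0,"grip":0.5}]'
python3 - <<'E'
from h import *
s=bot.sense();print(s['wrist_torque'],s['joints'],np.degrees(np.arctan2(*R.from_rotvec(s['tool_rot']).as_matrix()[[1,0],1])))
E
```

```text
time_s: 4.6
eef_pos: [0.5871, 0.0624, 0.1074]
tool_rot: [0.246, -3.129, 0.005]
force: [-5.5, -15.7, 1.9]
grip_width: 0.0086
grip_force: 60.3
[-2.47086128  0.85150495  0.05238946] [ 0.02839344  0.59264083  1.65079145 -0.00395838  0.90064738 -1.69713048] 99.006550355935
```

```bash
python3 -m crank '[{"tx":0,"ty":0.1,"tz":0,"ax":0,"ay":0,"az":0,"grip":4},{"tx":0,"ty":0,"tz":0,"ax":0,"ay":0,"az":0,"grip":4},{"tx":0,"ty":0,"tz":0,"ax":0,"ay":0,"az":0,"grip":4},{"tx":0,"ty":0,"tz":2,"ax":0,"ay":0,"az":0,"grip":4},{"tx":0,"ty":0,"tz":4,"ax":0,"ay":0,"az":0,"grip":5},{"tx":0,"ty":0,"tz":4,"ax":0,"ay":0,"az":-8,"grip":5},{"tx":0,"ty":-1,"tz":4,"ax":0,"ay":0,"az":-8,"grip":5},{"tx":0,"ty":-1,"tz":0,"ax":0,"ay":0,"az":-8,"grip":5},{"tx":-0.4,"ty":-1,"tz":0,"ax":0,"ay":0,"az":-8,"grip":5},{"tx":-0.4,"ty":-1,"tz":0,"ax":0,"ay":0,"az":-8,"grip":5},{"tx":-0.4,"ty":-1,"tz":0,"ax":0,"ay":0,"az":-8,"grip":5},{"tx":-0.4,"ty":-1,"tz":0,"ax":0,"ay":0,"az":-8,"grip":5}]'
python3 -m crank '[{"tx":-0.4,"ty":-2,"tz":0,"ax":0,"ay":0,"az":-8,"grip":5},{"tx":-0.4,"ty":-2,"tz":0,"ax":0,"ay":0,"az":-8,"grip":5},{"tx":0,"ty":-2,"tz":0,"ax":0,"ay":0,"az":-8,"grip":5},{"tx":0,"ty":0,"tz":0,"ax":0,"ay":0,"az":-8,"grip":5},{"tx":0,"ty":0,"tz":0,"ax":0,"ay":0,"az":-1.5,"grip":5},{"tx":0,"ty":0,"tz":0,"ax":0,"ay":0,"az":0,"grip":5},{"tx":0,"ty":0,"tz":0,"ax":0,"ay":0,"az":0,"grip":5}]'
python3 - <<'E'
from h import *
im=read_camera("wrist"); cv2.imwrite("pics/w4.png",im[:,:,::-1]); c=cam("wrist")
np.savez("w4",K=c[0],o=c[1],M=c[2])
E
```

```text
time_s: 5.8
eef_pos: [0.5719, 0.0054, 0.2475]
tool_rot: [1.26, 2.877, 0.0]
force: [0.9, 0.3, 0.8]
grip_width: 0.0502
grip_force: 0.0
time_s: 6.5
eef_pos: [0.564, -0.054, 0.2473]
tool_rot: [2.026, 2.401, 0.0]
force: [-0.0, -0.4, 0.6]
grip_width: 0.0502
grip_force: 0.0
```

View pics/w4.png

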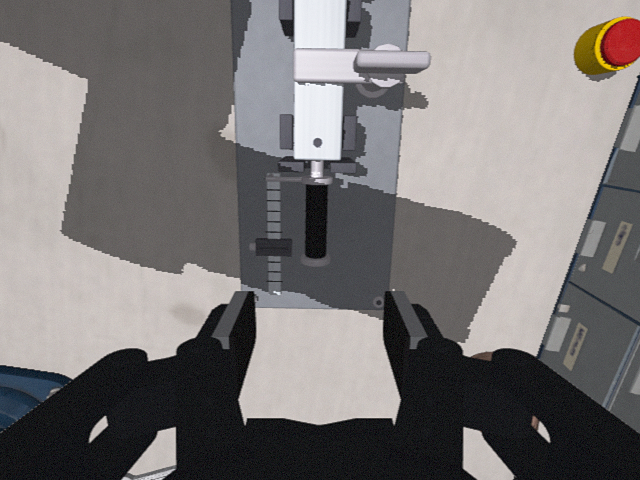

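The tongue lies squarely across the housing, at rows 48 to 82 with its edges horizontal. The grip runs over (316,183)–(316,258), the mark is near (274,247), and the pointer bend is near (272,178). I'll enlarge the mark and pointer.

Run:
```python
import cv2
im=cv2.imread("pics/w4.png"); cv2.imwrite("pics/w4c.png",cv2.resize(cv2.convertScaleAbs(im[165:270,240:345],alpha=1.6,beta=10),None,fx=5.6,fy=5.6,interpolation=cv2.INTER_CUBIC))
from h import *
d=np.load("w4.npz"); c=(d['K'],d['o'],d['M'])
for n,p,z in(("grip a",(317,183),.058),("grip b",(316,258),.058),("tongue L",(295,65),.084),("rail top",(273,180),.028),("rail bot",(275,290),.028)): print(n,ray(c,p,z))
e=(ray(c,(295,82),.086)-ray(c,(360,82),.086))[:2];print("tongue edge yaw",np.arctan2(-e[1],-e[0]))
a,b=ray(c,(295,160),.076),ray(c,(296,30),.076);e=(b-a)[:2];print("housing yaw",np.arctan2(-e[0],e[1]))
```

```text
grip a [ 0.55696257 -0.02718125  0.058     ]
grip b [ 0.56687626 -0.09057934  0.058     ]
tongue L [0.52801338 0.05373138 0.084     ]
rail top [ 0.51855766 -0.0351969   0.028     ]
rail bot [ 0.534902  -0.1392033  0.028    ]
tongue edge yaw 0.1697709244690617
housing yaw 0.14522474784270925
```

View pics/w4c.png

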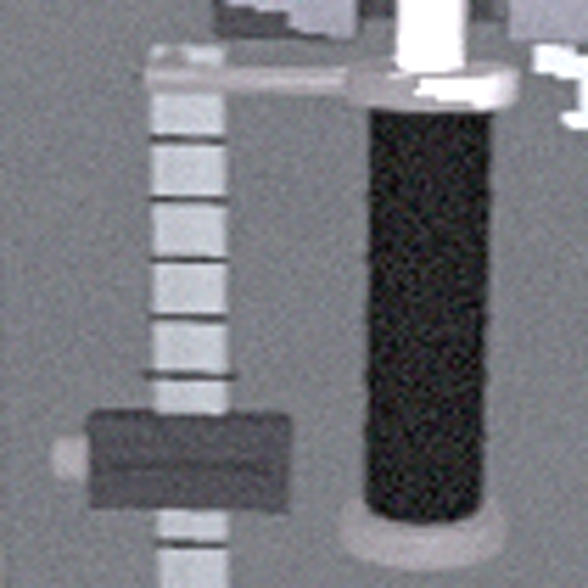

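```bash
python3 - <<'E'
from h import *
d=np.load("w4.npz"); c=(d['K'],d['o'],d['M']); y=np.array([-np.sin(.157),np.cos(.157)])
m=ray(c,(273.4,248),.0305); w=[ray(c,p,.058) for p in((271,178.7),(300,179))]
print(m,w,[(m-q)[:2]@y for q in w]); g=np.array([.5619,-.0589]); print("via grip",(m[:2]-g)@y-.035)
E
python3 -m crank '[{"tx":-0.2,"ty":-0.5,"tz":-2,"ax":0,"ay":0,"az":-0.7,"grip":5},{"tx":0,"ty":0,"tz":-3,"ax":0,"ay":0,"az":0,"grip":5},{"tx":0,"ty":0,"tz":-3,"ax":0,"ay":0,"az":0,"grip":5},{"tx":0,"ty":0,"tz":-3,"ax":0,"ay":0,"az":0,"grip":5},{"tx":0,"ty":0,"tz":-3,"ax":0,"ay":0,"az":0,"grip":5},{"tx":0,"ty":0,"tz":-2.5,"ax":0,"ay":0,"az":0,"grip":5},{"tx":0,"ty":0,"tz":-1.5,"ax":0,"ay":0,"az":0,"grip":5},{"tx":0,"ty":0,"tz":-1,"ax":0,"ay":0,"az":0,"grip":5},{"tx":0,"ty":0,"tz":-0.4,"ax":0,"ay":0,"az":0,"grip":5},{"tx":0,"ty":0,"tz":0,"ax":0,"ay":0,"az":0,"grip":5}]'
python3 -m crank '[{"tx":0,"ty":0,"tz":0,"ax":0,"ay":0,"az":0,"grip":1.2},{"tx":0,"ty":0,"tz":0,"ax":0,"ay":0,"az":0,"grip":1.2},{"tx":0,"ty":0,"tz":0,"ax":0,"ay":0,"az":0,"grip":1.2},{"tx":0,"ty":0,"tz":0,"ax":0,"ay":0,"az":0,"grip":1.2},{"tx":0,"ty":0,"tz":0,"ax":0,"ay":0,"az":0,"grip":1.2},{"tx":0,"ty":0,"tz":0,"ax":0,"ay":0,"az":0,"grip":1.2}]'
```

```text
[ 0.52775732 -0.09683048  0.0305    ] [array([ 0.51968821, -0.03005834,  0.058     ]), array([ 0.54285916, -0.02632335,  0.058     ])] [np.float64(-0.06721254805676263), np.float64(-0.06727868797794043)]
via grip -0.06712555998103065
time_s: 7.55
eef_pos: [0.5623, -0.0594, 0.0536]
tool_rot: [2.044, 2.385, 0.0]
force: [0.2, -0.9, -0.2]
grip_width: 0.0495
grip_force: 0.0
time_s: 8.15
eef_pos: [0.5624, -0.0595, 0.0539]
tool_rot: [2.044, 2.384, 0.001]
force: [0.1, -1.4, 6.1]
grip_width: 0.0161
grip_force: 58.4
```

```bash
python3 -m crank '[{"tx":0.08,"ty":-0.5,"tz":0,"ax":0,"ay":0,"az":0,"grip":1.2},{"tx":0.08,"ty":-0.5,"tz":0,"ax":0,"ay":0,"az":0,"grip":1.2},{"tx":0.08,"ty":-0.5,"tz":0,"ax":0,"ay":0,"az":0,"grip":1.2},{"tx":0.08,"ty":-0.5,"tz":0,"ax":0,"ay":0,"az":0,"grip":1.2},{"tx":0.08,"ty":-0.5,"tz":0,"ax":0,"ay":0,"az":0,"grip":1.2},{"tx":0.08,"ty":-0.5,"tz":0,"ax":0,"ay":0,"az":0,"grip":1.2},{"tx":0.08,"ty":-0.5,"tz":0,"ax":0,"ay":0,"az":0,"grip":1.2},{"tx":0.08,"ty":-0.5,"tz":0,"ax":0,"ay":0,"az":0,"grip":1.2},{"tx":0.08,"ty":-0.5,"tz":0,"ax":0,"ay":0,"az":0,"grip":1.2},{"tx":0.08,"ty":-0.5,"tz":0,"ax":0,"ay":0,"az":0,"grip":1.2},{"tx":0.08,"ty":-0.5,"tz":0,"ax":0,"ay":0,"az":0,"grip":1.2},{"tx":0.08,"ty":-0.5,"tz":0,"ax":0,"ay":0,"az":0,"grip":1.2}]'
python3 -m crank '[{"tx":0.08,"ty":-0.5,"tz":0,"ax":0,"ay":0,"az":0,"grip":1.2},{"tx":0.02,"ty":-0.1,"tz":0,"ax":0,"ay":0,"az":0,"grip":1.2},{"tx":0,"ty":0,"tz":0,"ax":0,"ay":0,"az":0,"grip":1.2},{"tx":0,"ty":0,"tz":0,"ax":0,"ay":0,"az":0,"grip":1.2}]'
python3 - <<'E'
from h import *
im=read_camera("wrist"); c=cam("wrist"); np.savez("w5",K=c[0],o=c[1],M=c[2]); cv2.imwrite("pics/w5.png",im[:,:,::-1])
E
```

```text
time_s: 9.35
eef_pos: [0.571, -0.1191, 0.0528]
tool_rot: [-2.044, -2.383, 0.0]
force: [-0.8, 9.5, 2.8]
grip_width: 0.0163
grip_force: 58.4
time_s: 9.75
eef_pos: [0.5719, -0.1249, 0.0528]
tool_rot: [-2.044, -2.383, 0.0]
force: [-1.8, 9.4, 2.7]
grip_width: 0.0162
grip_force: 58.4
```

View pics/w5.png

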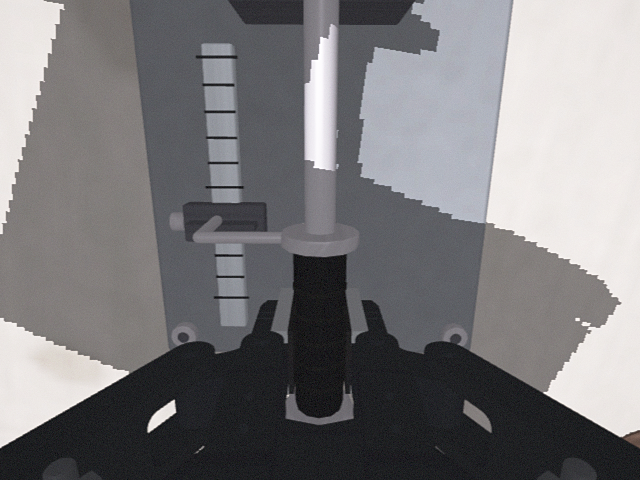

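The pointer wire runs along row 238 and its leg comes down to a tip near (217,221), at the mark block. One enlargement will show the tip against the fin.

Run:
```python
import cv2
im=cv2.imread("pics/w5.png"); cv2.imwrite("pics/w5c.png",cv2.resize(cv2.convertScaleAbs(im[190:260,165:285],alpha=1.8,beta=10),None,fx=6.6,fy=6.6,interpolation=cv2.INTER_CUBIC))
```

```text
(no output)
```

View pics/w5c.png

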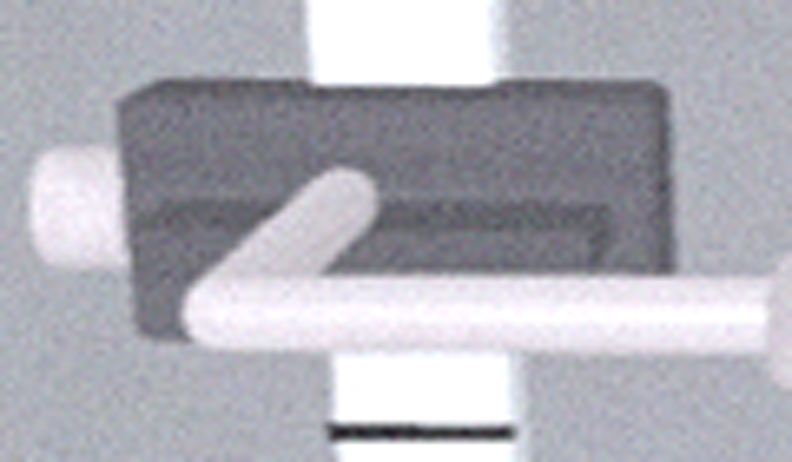

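The fin's dark +y face shows at crop rows 203–230, with its top just below that. The tip centre is near crop (343,203), so the pointer looks about 2–3 mm short. I'll check with pixel profiles.

Run:
```python
from h import *
im=cv2.imread("pics/w5.png").astype(float).mean(2)
for r in range(200,246): print(r,*[round(im[r,a:b].mean()) for a,b in((186,189),(189,192),(192,195),(230,240),(240,250),(250,255),(257,264))])
d=np.load("w5.npz"); c=(d['K'],d['o'],d['M']); y=np.array([-np.sin(.157),np.cos(.157)])
t=ray(c,(165+343/6.6,190+203/6.6),.032)
for r in(225,227,228.5): print(r,(ray(c,(225,r),.0305)-t)[:2]@y*1000)
im=cv2.imread("pics/w4.png").astype(float).mean(2)
print([(r,round(im[r,262:284].mean())) for r in range(236,260)])
```

```text
200 95 93 97 152 99 97 95
201 96 89 86 156 102 96 96
202 82 52 53 148 58 61 63
203 58 50 48 63 52 52 53
204 54 55 54 49 54 53 57
205 61 58 59 59 61 61 58
206 65 65 62 63 63 65 64
207 63 66 63 65 65 64 63
208 63 63 65 64 65 66 65
209 66 61 63 66 65 63 64
210 62 65 63 65 65 66 62
211 65 64 64 65 64 64 65
212 63 63 62 64 64 64 63
213 59 61 64 63 63 62 64
214 61 60 59 61 63 62 64
215 60 60 61 63 63 62 60
216 64 64 64 64 61 63 62
217 62 61 64 64 64 64 62
218 65 65 66 66 65 65 63
219 66 65 66 67 67 67 66
220 66 58 56 59 59 65 64
221 65 54 50 53 52 52 64
222 56 51 52 52 52 52 62
223 53 53 54 52 52 52 61
224 53 56 56 52 52 53 61
225 63 60 58 60 61 60 62
226 63 60 60 62 62 60 62
227 60 63 61 61 61 62 63
228 63 61 63 61 61 61 63
229 59 61 60 60 60 58 63
230 58 63 61 57 59 59 60
231 61 57 57 83 81 81 79
232 61 62 64 120 119 119 119
233 61 64 81 124 124 124 125
234 65 64 98 127 126 126 125
235 64 63 108 127 129 128 127
236 62 63 109 136 133 137 134
237 64 63 116 137 139 140 141
238 64 65 111 137 139 138 140
239 62 61 101 129 130 130 131
240 65 63 93 127 127 129 127
241 83 74 81 124 125 126 126
242 94 96 95 118 119 120 121
243 95 98 94 129 109 107 109
244 94 94 96 153 110 96 95
245 92 93 96 152 110 92 93
225 -2.0823731396659326
227 -2.9009571169403694
228.5 -3.5164398978385454
[(236, 98), (237, 99), (238, 78), (239, 43), (240, 44), (241, 48), (242, 48), (243, 47), (244, 45), (245, 48), (246, 48), (247, 40), (248, 37), (249, 46), (250, 45), (251, 46), (252, 46), (253, 48), (254, 46), (255, 50), (256, 88), (257, 98), (258, 96), (259, 97)]
```

Run:
```python
from h import *
y=np.array([-np.sin(.157),np.cos(.157)])
for f,u,rows in(("w5",225,[(224.8,.0305,-1.5),(219.8,.0235,-1.5),(241.3,.0235,8),(205,.0235,-8),(202,.018,-8)]),("w4",273.4,[(248.7,.0305,-1.5),(246.6,.0235,-1.5),(255.8,.0235,8),(238.3,.018,-8)])):
  d=np.load(f+".npz"); c=(d['K'],d['o'],d['M'])
  print(f,[round(float(ray(c,(u,r),z)[:2]@y*1000+k),1) for r,z,k in rows])
  if f=="w5": print("tip",ray(c,(217,220.8),.032)[:2]@y*1000)
  else: print("wire home",ray(c,(271,178.7),.058)[:2]@y*1000)
```

```text
w5 [-180.6, -180.1, -179.9, -180.4, -180.2]
tip -177.0799033571657
w4 [-180.3, -180.4, -180.1, -180.4]
wire home -110.94491965304043
```

```bash
python3 -m crank '[{"tx":0.05,"ty":-0.32,"tz":0,"ax":0,"ay":0,"az":0,"grip":1.2},{"tx":0,"ty":0,"tz":0,"ax":0,"ay":0,"az":0,"grip":1.2},{"tx":0,"ty":0,"tz":0,"ax":0,"ay":0,"az":0,"grip":1.2},{"tx":0,"ty":0,"tz":0,"ax":0,"ay":0,"az":0,"grip":1.2}]'
python3 - <<'E'
from h import *
im=read_camera("wrist"); c=cam("wrist"); cv2.imwrite("pics/w6.png",im[:,:,::-1]); g=im.astype(float).mean(2)
y=np.array([-np.sin(.157),np.cos(.157)])
# tip: bright leg vs dark block; topmost bright rows per column
h=proj(c,[*(ray(c,(217,220.8),.032)[:2]),.032]); print("tip expected px",h, ray(c,(217,220.8),.032)[:2]@y*1000)
for r in range(204,236): print(r,*[round(v) for v in g[r,190:256:3]])
E
```

```text
time_s: 10.2
eef_pos: [0.5723, -0.128, 0.0528]
tool_rot: [-2.043, -2.383, 0.0]
force: [-0.5, 8.2, 2.6]
grip_width: 0.0164
grip_force: 58.4
tip expected px [217.  220.8] -180.220673785939
204 66 66 63 61 62 65 67 61 64 62 68 61 63 66 64 64 63 66 68 63 62 59
205 63 65 59 65 68 62 62 64 67 64 65 66 66 65 60 67 65 61 69 65 61 67
206 59 59 60 62 60 63 63 62 64 62 61 63 62 63 68 66 66 62 63 63 64 62
207 63 62 60 61 54 55 58 66 63 67 63 58 62 61 57 58 63 61 64 61 62 57
208 60 63 63 61 66 63 61 61 61 58 63 66 62 57 59 66 63 59 59 64 62 60
209 60 62 63 61 64 63 61 65 63 62 62 62 62 60 60 61 61 66 62 62 67 62
210 69 61 62 62 61 64 63 65 63 64 68 61 60 68 60 67 62 64 56 63 58 58
211 66 69 66 69 68 64 69 62 66 70 61 69 67 65 68 69 69 68 64 64 66 65
212 66 65 70 65 62 66 69 67 66 73 68 65 63 63 66 69 60 67 64 69 72 66
213 52 53 59 53 58 56 52 55 52 51 51 54 53 57 56 53 54 53 59 57 54 54
214 48 47 51 51 54 52 56 51 50 52 55 53 54 55 53 43 53 52 54 55 47 53
215 49 50 57 46 51 47 50 49 60 79 52 48 49 47 51 54 55 51 48 58 57 54
216 49 52 54 57 56 50 61 51 100 115 75 50 49 50 49 44 51 50 58 47 53 53
2
[... 779 characters left out ...]
81 66 67 61 65 65 62 68 70 64 66 58 71
228 64 65 67 82 115 111 109 104 104 61 63 67 63 63 65 65 64 64 61 64 69 65
229 57 67 64 105 115 110 110 106 98 63 61 58 69 65 68 65 66 63 65 63 62 64
230 66 62 71 111 107 112 106 103 86 63 63 64 65 61 67 65 69 68 65 59 62 62
231 63 61 99 111 110 112 108 104 99 88 88 87 87 86 84 85 83 83 87 82 88 88
232 64 60 119 118 119 119 119 115 118 122 117 122 120 116 118 117 120 118 121 118 118 118
233 59 71 123 122 124 126 126 122 124 122 122 127 126 127 122 130 122 121 126 121 123 128
234 72 103 127 125 128 125 121 126 124 132 127 123 127 127 128 128 122 126 128 128 124 125
235 95 115 130 130 128 132 131 128 127 129 123 129 128 129 126 127 128 126 127 127 124 127
```

```bash
python3 -c "
from rig import bot
print(bot.hand_in())"
```

```text
the job is handed in; nothing more can be done
None
```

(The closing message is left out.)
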